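# Hold a spread retaining clip at the groove of a mixer's axle stub

### The job

Park the bench mixer by turning its dial until the white pointer line stands at the long mark of the scale. Then grip the clip pliers on their stand by both handles, squeeze them right up so that the steel spring clip on their tips is spread, lift it well clear, slide it level down over the mixer's upright axle stub and stop at the dark groove. Finish while holding it there, handles still squeezed and the clip spread around the stub at groove height, carried by the pliers alone and not leaning on the stub, with the other things on the bench left in place.

Things in the scene. Friction and masses are not known exactly. Their poses are not given: they have to be found in the camera images.
- dial (a joint): Black dial on the mixer drive. Rad, 0 to 3.6, grows turning clockwise seen from above; stays where left, light friction. At 0 its white pointer line points to the drive's -x. Scale on the white housing: 13 black ticks 0.3 rad apart, value 0 to 3.6; the long thick mark is at 1.8. Accepted: 1.65 to 1.95.
- dial_grip (a point): On the dial's upright axis, at the height to grip its bar (102 mm above the bench). Bar: 42 mm long (x), 14 mm wide (y), top 7 mm above this point, on a disc of 44 mm diameter whose top is 23 mm below it. -x is the white pointer's direction; turns with the dial.
- drive: Mixer drive, a fixed white box: 150 mm (x) by 270 mm (y), top 65 mm above the bench. Origin: under its centre, on the bench; z up. On top: the dial at x -5, y +75 mm and the upright steel axle stub at x 0, y -65 mm.
- groove (a point): Centre of the dark groove, on the stub's axis, 110 mm above the bench. Groove 9 mm high, 28 mm in diameter; stub 35 mm in diameter. A collar of 68 mm diameter at the stub's foot reaches 77 mm above the bench.
- stub_top (a point): Centre of the chamfered top end of the stub, 146 mm above the bench.
- stand: Fixed stand, white base, grey rests, on which pliers and clip lie: base plate 255 by 90 mm, 8 mm thick, with rests under the pivot, under the clip (36 by 60 mm) and a cross bar under the handles' rear ends. Origin: on the bench, straight below the pivot of the lying pliers; x along the pliers towards their tips, z up.
- pliers: Clip pliers lying level, 185 mm long, 0.15 kg. Two levers side by side turn about one upright pivot without crossing: squeezing the handles spreads the tips. Origin: pivot, mid-thickness, 50 mm above the bench on the stand; x to the tips, z up. Pins under the tips already stand in the clip's eyes; their hooked ends (14 mm below pivot height) keep it on.
- handles (a point): Between the black handles, 70 mm behind the pivot, mid-thickness. Handles 12 mm high, 8 mm thick, 28 to 120 mm behind the pivot. Here 64 mm over their outsides at rest (splayed 0.23 rad each), 30 mm and parallel when squeezed to the stop; takes under 15 N, springs back; grip 40 N or more against drooping. Free 35 to 105 mm behind the pivot, 42 mm beneath.
- clip: Steel open spring ring on the pliers' pins, 5 by 5 mm section, two lugs, gap towards the pliers. Origin: bore centre as spread, mid-thickness; -x to the gap, z up. Spread: bore 43 mm, 53 mm outside; origin 79 mm ahead of the pivot on the pliers' centre line, about 9 mm below pivot height. At rest: origin 86 mm ahead, too narrow for the stub.
- clip_left (a joint): Opening of one arm of the clip, rad: 0 at rest, about 0.3 when the pliers are squeezed to their stop. Over 0.2 counts as spread.
- clip_right (a joint): The same for the other arm (they move together).
- jar_a: White jar with blue cap, 68 mm diameter, 120 mm high, loose bystander.
- jar_b: White jar with blue cap, 60 mm diameter, 100 mm high, loose bystander.
- amber: Brown glass bottle, 60 mm diameter, 130 mm high, loose bystander.
- beaker: Glass beaker, 72 mm diameter, 90 mm high, loose bystander.
- wash: White wash bottle, 64 mm diameter, 180 mm high with spout, loose bystander.
- dish: White flat dish, 84 mm diameter, 14 mm high, loose bystander.
- driver: Screwdriver with black handle, lying, loose bystander.
Not all that is in view belongs to the job. There is more than one size of the pliers; the job needs the smallest.

How it is judged (in metres and radians):
On the way, in this order (a step that is already met when the one before it is completed fails the run):
1. the dial stands at the long mark (value of joint dial between 1.65 and 1.95 rad), for 0.2 s.
2. the clip is spread by the squeezed pliers and lifted at least 50 mm off the stand, held by the fingers (value of joint each of clip_left, clip_right above 0.2 rad and contact force between the fingers and pliers above 4 N and z of clip in the frame of stand above 0.095 m), for 0.2 s.
3. the spread clip is around the stub, level with the groove (value of joint each of clip_left, clip_right above 0.2 rad and z of clip in the frame of groove between -0.0035 and 0.0035 m and horizontal distance between clip and groove below 0.005 m and angle between clip's own z axis and vertical below 0.2 rad and contact force between the fingers and pliers above 4 N), for 0.2 s.
At the end, for the whole second after the job is handed in: Dial within 0.15 rad of the long mark; clip spread (arms over 0.2 rad), at rest, within 5 mm of the stub's axis, 3.5 mm of groove height, tilt under 0.2 rad; fingers hold the pliers (over 4 N), pliers touch the drive under 1 N, clip under 4 N (all of step 1 and all of step 3 and contact force between pliers and drive below 1 N and contact force between clip and drive below 4 N and linear speed of clip below 0.02 m/s); the arm keeps its last pose, push and grip.
It fails at once if a bystander is shoved more than 30 mm (distance of any of jar_a, amber, beaker, wash, dish, driver, jar_b from where it was at the start of the episode above 0.03 m).
It also fails if it takes over 53 s, if anything falls off the work surface, if the arm or the gripper's body presses on something with over 40 N, if the wrist force passes 120 N, or if a joint passes its speed limit or range.

### The arm

A 6-joint arm with a two-finger parallel gripper is mounted at the origin on the work surface. World frame = base frame: x ahead of the robot, y to its left, z up, the work surface at z = 0. Lengths are in mm, angles in rad, forces in N, time in s.
With the tool pointing down it reaches from about 400 to 925 mm from the base axis. Payload 12.5 kg.
Tool frame: the origin (TCP) lies midway between the tips of the shut fingers; the grasp point (between the pads) lies 19 mm behind it; z points along the fingers, y is the line along which they close (so a half turn about z gives the same grasp; the last joint's range is limited). The gripper opens to 95 mm and grips with 3 to 60 N. Pads are 20 mm wide; open, the fingers measure 119 mm over their backs; the gripper's body (75 mm by 180 mm) begins 59 mm behind the grasp point.
Start: joints at [-1.347, 0.491, 1.559, -0, 1.092, -0.106], TCP at [202.433, -591.331, 180.161] pointing down, gripper open.
Joint ranges: [-3.1, 3.1], [-0.84, 2.19], [0.05, 2.79], [-1.13, 4.28], [0.06, 2.93], [-2.69, 2.69]. Speed limits (rad/s): [2.22, 2.22, 2.79, 3.14, 3.14, 3.14].

### API

Orientations are given as [roll, pitch, yaw] about the fixed x, y, z axes, in that order (R = Rz(yaw) Ry(pitch) Rx(roll)).
In Python, from cell import state, read_camera, camera_info, env gives the robot as it stands.
- The arm moves only by the tool move_arm, never from a script. Its argument "commands" is a list of rows, each a list of 3 entries, a list of its own where there are three numbers: the shift along the world's x, y, z in cm, then the turn, a rotation vector about the world's x, y, z in degrees, then the opening, from 0 (shut) to 1 (fully open). A call has 1 to 10 rows; each row shifts and turns the commanded pose from where the row before left it; what a row does not reach is not made up. A row lasts 1/10 s, in which the tool goes at most 50 mm and 8.59 degrees, less where a joint would pass 70% of its speed; a pose out of reach is approached as far as the arm can. A call with a gripper value outside its range is refused whole. The fingers move at their own pace and stop on an object; the grip force is fixed at half the most. Time passes only in rows, so rows that do not move let the fingers close. It gives the time, the measured TCP pose, the force, the opening and the grip force at its end, in the units of the state.
- state(): the state, without advancing time (a new reading comes with each control period).
- read_camera(name): name is "scene" or "top" or "wrist"; returns the picture (400x640x3 uint8, blue, green, red); there is no depth.
- camera_info(name): a dict with "K" (3x3 intrinsics, pixels), "k1" (the pictures are not rectified: a ray, as slopes to the right and down, at radius r is drawn at 1 + k1 r^2 times it, then the intrinsics apply), "cam_to_world" (4x4, takes a point from camera to world coordinates). Camera axes: x right, y down, z forward; pixel columns grow to the right and rows downward; lengths in mm; the calibration is good to about 2 mm. A picture is of the moment at which its call begins: read the wrist's pose just before it. camera_info takes no time and is no camera call; for the wrist camera it gives the pose at the moment of the call.
- env.job_done(): hands the job in; it is judged then, once.
The state is a dict: "t": time; "joints": joint angles; "qvel": joint speeds; "tau": joint torques, N m; "eef_pos": TCP position; "tcp_rot": TCP orientation; "ft_force": force on the tool from outside, world axes, zero at the start; "moment": the same for the moment, N m; "opening": opening from 0.0 (shut) to 1.0 (fully open); "grip_force": force on a finger pad.
Only numpy, scipy, OpenCV 4.12 (cv2) and the standard library are available. Lean on these libraries where they do the work, as an engineer would, in place of code of your own. Each camera call takes 0.05 s, during which the arm holds its last target. There are 200 camera calls.

## Working session

There is one attempt and no reset: what is moved stays moved. The work goes in short steps, Python scripts to look and compute and a tool call to move; the robot and the scene stay as the last step left them, time stands still between calls to the robot, and variables do not carry over. Pictures are saved under pics/ and viewed, at most 10 in all, crops included, and the job is handed in when it is done.

Besides the shell and the picture viewer there is one more tool, called after "Request:" by a JSON object that holds its "op" and its "data". move_arm: Moves the arm, as the interface text tells. Its arguments: {"type":"object","properties":{"commands":{"type":"array"}},"required":["commands"]}

```bash
ls; mkdir -p pics
python3 - <<'E'
from cell import *
import cv2
for n in("scene","top"):
    im=read_camera(n); cv2.imwrite(f"pics/{n}0.png",im); c=camera_info(n); print(n,c)
print(state())
E
```

```text
pics
scene {'K': array([[438.07404729,   0.        , 322.76202218],
       [  0.        , 438.07404729, 196.39333558],
       [  0.        ,   0.        ,   1.        ]]), 'k1': -0.07250731813303565, 'cam_to_world': array([[-1.55141936e-01,  7.20905048e-01, -6.75445698e-01,
         1.31797642e+03],
       [ 9.87690458e-01,  1.27007024e-01, -9.13059412e-02,
         1.53591482e+02],
       [ 1.99634342e-02, -6.81296651e-01, -7.31735153e-01,
         1.01369032e+03],
       [ 0.00000000e+00,  0.00000000e+00,  0.00000000e+00,
         1.00000000e+00]])}
top {'K': array([[475.28928612,   0.        , 322.65789098],
       [  0.        , 475.28928612, 197.8937796 ],
       [  0.        ,   0.        ,   1.        ]]), 'k1': -0.1242834314683166, 'cam_to_world': array([[ 2.13367197e-02, -9.86198363e-01,  1.64187491e-01,
         2.44930285e+02],
       [-9.99768586e-01, -2.14973544e-02,  7.98637629e-04,
         3.76870101e+01],
       [ 2.74198157e-03, -1.64166537e-01, -9.86428827e-01,
         1.47481492e+03],
       [ 0.00000000e+00,  0.00000000e+00,  0.00000000e+00,
         1.00000000e+00]])}
{'t': 0.1, 'joints': array([-1.34658002e+00,  4.91480377e-01,  1.55941433e+00, -5.77919975e-06,
        1.09166806e+00, -1.05568848e-01]), 'qvel': array([-0.00048588, -0.00232798, -0.00089818,  0.00018929,  0.00069253,
       -0.000229  ]), 'tau': array([ 4.45623838e-03, -6.13620114e+01, -2.58606058e+01,  6.93661650e-02,
        4.70131938e-02, -5.04421405e-05]), 'eef_pos': array([ 202.38176414, -591.05898734,  179.62304357]), 'tcp_rot': array([-3.14062740e+00, -9.71263379e-05,  3.29787775e-01]), 'ft_force': array([-1.57894799, -0.98589601, -0.14732903]), 'moment': array([ 0.02149185, -0.01624756,  0.04561642]), 'grip_force': 0.0, 'opening': 0.9984687152357}
```

View pics/top0.png

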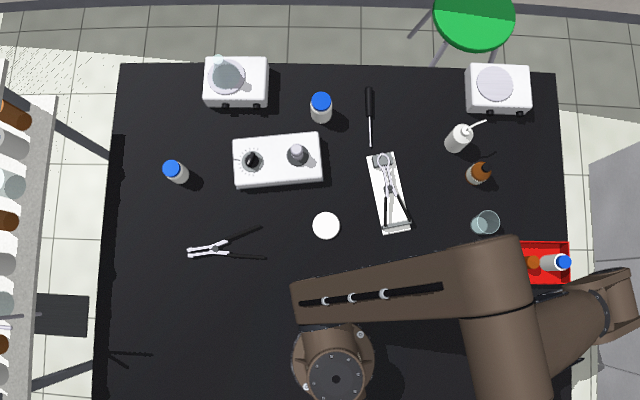

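View pics/scene0.png

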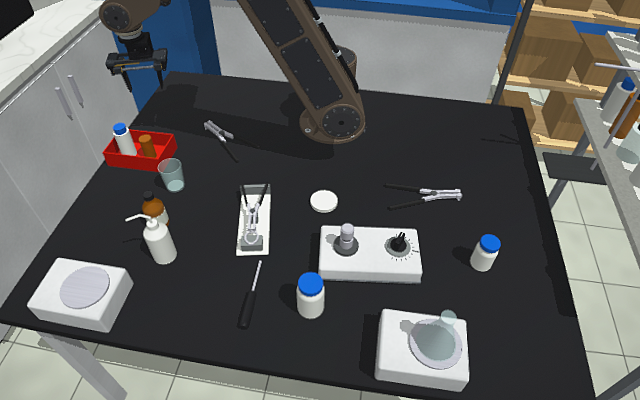

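The top view shows the drive at (277,160), its dial at about (252,158), the stub at about (297,150), and the stand with pliers around (388,190), tips pointing to +x. The scene view has the dial at (400,243), the stub at (347,237) and the pliers at (253,215). I'll enlarge both.

```bash
cat > h.py <<'E'
import numpy as np, cv2
from cell import *
def ray(uv,c):
    K=c["K"];k=c["k1"];T=c["cam_to_world"]
    d=np.array([(uv[0]-K[0,2])/K[0,0],(uv[1]-K[1,2])/K[1,1]]);s=d.copy()
    for _ in range(20): s=d/(1+k*(s@s))
    v=T[:3,:3]@np.r_[s,1]; return T[:3,3],v/np.linalg.norm(v)
def onz(uv,c,z):
    o,v=ray(uv,c); return o+v*(z-o[2])/v[2]
def tri(a,ca,b,cb):
    A=np.zeros((3,3));r=np.zeros(3)
    for p,c in((a,ca),(b,cb)):
        o,v=ray(p,c);M=np.eye(3)-np.outer(v,v);A+=M;r+=M@o
    return np.linalg.solve(A,r)
def proj(P,c):
    T=c["cam_to_world"];q=T[:3,:3].T@(np.asarray(P,float)-T[:3,3]);s=q[:2]/q[2];s=s*(1+c["k1"]*(s@s))
    return c["K"][:2,:2]@s+c["K"][:2,2]
E
python3 - <<'E'
import cv2
a=cv2.imread("pics/top0.png");b=cv2.imread("pics/scene0.png")
cv2.imwrite("pics/t1.png",cv2.resize(a[125:245,225:425],None,fx=4,fy=4,interpolation=cv2.INTER_CUBIC))
cv2.imwrite("pics/s1.png",cv2.resize(b[170:290,230:430],None,fx=4,fy=4,interpolation=cv2.INTER_CUBIC))
E
```

```text
(no output)
```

View pics/t1.png

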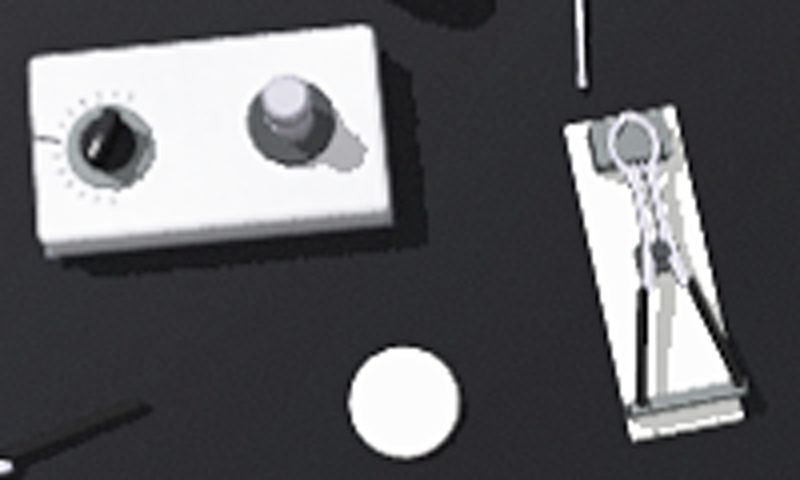

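View pics/s1.png

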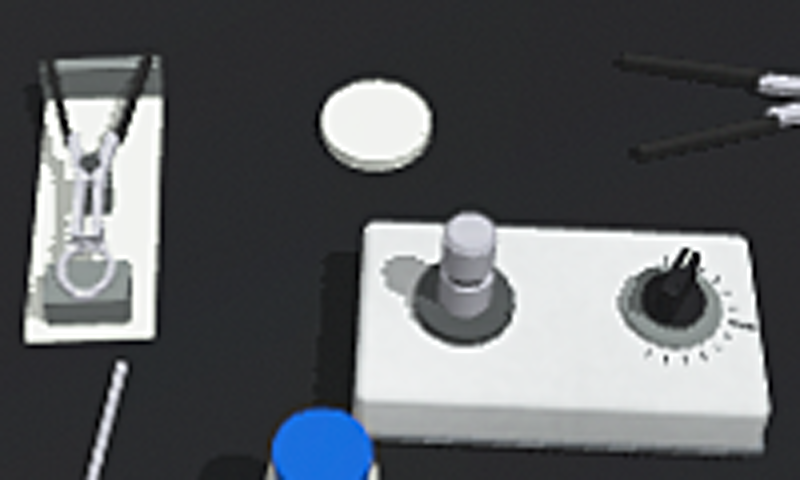

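Top crop: drive top corners at about (30,58), (372,27), (390,217), (42,240); stub top (287,96); dial (110,140); long mark (47,139), on the drive's +y side. Pliers pivot (655,257), clip (634,142), handle ends (641,400) and (742,382). Scene crop: stub top (470,230), pivot (91,161), clip (86,268).

Run:
```python
from h import *
np.set_printoptions(precision=1,suppress=True)
ct,cs=camera_info("top"),camera_info("scene")
t=lambda x,y:(225+(x+.5)/4-.5,125+(y+.5)/4-.5)
s=lambda x,y:(230+(x+.5)/4-.5,170+(y+.5)/4-.5)
for n,a,b in(("stub",(287,96),(470,230)),("pivot",(655,257),(91,161)),("clip",(634,142),(86,268)),("hL",(641,400),(48,63)),("hR",(742,382),(150,60))): print(n,tri(t(*a),ct,s(*b),cs))
print("top corners",[onz(t(*p),ct,65) for p in((30,58),(372,27),(390,217),(42,240))])
print("scene corners",[onz(s(*p),cs,65) for p in((362,222),(748,236),(768,415),(358,405))])
for n,p,z in(("stubtop",(287,96),146),("pivot",(655,257),54),("clip",(634,142),41),("disc",(110,147),79),("mark",(47,139),65)): print(n,onz(t(*p),ct,z))
for n,p,z in(("stubtop",(470,230),146),("pivot",(91,161),54),("clip",(86,268),41),("disc",(669,300),79),("mark",(742,323),65)): print(n,onz(s(*p),cs,z))
print(camera_info("wrist"))
```

```text
stub [609.4 120.4 142.6]
pivot [ 514.9 -161.6   47.3]
clip [ 606.2 -143.9   40.6]
hL [ 414.3 -186.6   41. ]
hR [ 413.  -184.    57.2]
top corners [array([657.5, 322.3,  65. ]), array([687.3,  58.8,  65. ]), array([537.9,  41.7,  65. ]), array([514.6, 305.1,  65. ])]
scene corners [array([551.7,  45. ,  65. ]), array([518.3, 312.8,  65. ]), array([665.2, 327.5,  65. ]), array([701.2,  66.5,  65. ])]
stubtop [608.7 117.7 146. ]
pivot [ 513.7 -160.9   54. ]
clip [ 606.7 -146.6   41. ]
disc [584.6 254.5  79. ]
mark [593.4 305.5  65. ]
stubtop [611.9 123.  146. ]
pivot [ 520.4 -159.2   54. ]
clip [ 606.3 -140.9   41. ]
disc [594.3 258.6  79. ]
mark [594.5 309.7  65. ]
{'K': array([[311.1,   0. , 324.1],
       [  0. , 311.1, 197.4],
       [  0. ,   0. ,   1. ]]), 'k1': -0.037914801646611845, 'cam_to_world': array([[   0.3,   -0.9,   -0.3,  282.1],
       [  -0.9,   -0.3,   -0.1, -564.3],
       [  -0. ,    0.3,   -1. ,  383.8],
       [   0. ,    0. ,    0. ,    1. ]])}
```

Request:
{"op": "move_arm", "data": {"commands": [[[0,0,5],[0,0,0],0.6],[[0,0,4],[0,0,0],0.6],[[1.9,4.3,0],[0,0,8],0.6],[[1.9,4.3,0],[0,0,8],0.6],[[1.9,4.3,0],[0,0,8],0.6],[[1.9,4.3,0],[0,0,8],0.6],[[1.9,4.3,0],[0,0,8],0.6],[[1.9,4.3,0],[0,0,8],0.6],[[1.9,4.3,0],[0,0,8],0.6],[[1.9,4.3,0],[0,0,8],0.6]]}}

```text
t: 1.1
eef_pos: [354.7, -245.5, 270.1]
tcp_rot: [3.142, -0.0, 1.452]
ft_force: [1.1, -0.4, 0.1]
opening: 0.598
grip_force: 0.0
```

Request:
{"op": "move_arm", "data": {"commands": [[[1.9,4.3,0],[0,0,8],0.6],[[1.9,4.3,0],[0,0,8],0.6],[[1.9,4.3,0],[0,0,8],0.6],[[1.9,4.3,0],[0,0,8],0.6],[[1.9,4.3,0],[0,0,8],0.6],[[1.9,4.3,0],[0,0,8],0.6],[[1.9,4.3,0],[0,0,8],0.6],[[1.9,4.3,0],[0,0,8],0.6],[[1.9,4.3,0],[0,0,0],0.6],[[1.9,4.3,0],[0,0,0],0.6]]}}

```text
t: 2.1
eef_pos: [544.7, 184.7, 269.9]
tcp_rot: [-3.141, -0.0, 2.564]
ft_force: [0.1, 0.2, 1.0]
opening: 0.602
grip_force: 0.0
```

Request:
{"op": "move_arm", "data": {"commands": [[[2.2,3.7,0],[0,0,8],0.6],[[2.3,3.7,0],[0,0,8],0.6],[[0,0,0],[0,0,0],0.6]]}}

```text
t: 2.4
eef_pos: [590.6, 260.3, 268.4]
tcp_rot: [-3.142, -0.001, 2.851]
ft_force: [-1.0, -0.9, -0.6]
opening: 0.603
grip_force: 0.0
```

```bash
cat > look.py <<'E'
import sys; from h import *
n=sys.argv[1]; c=camera_info("wrist"); im=read_camera("wrist"); np.savez(f"pics/{n}.npz",**c); cv2.imwrite(f"pics/{n}_raw.png",im)
x,y,w,h,f=[int(v) for v in sys.argv[2:7]]
cv2.imwrite(f"pics/{n}.png",cv2.resize(im[y:y+h,x:x+w],None,fx=f,fy=f,interpolation=cv2.INTER_CUBIC))
print(state()["eef_pos"],state()["tcp_rot"])
E
python3 look.py w1 0 0 640 400 1; python3 -c "
from h import *
c=camera_info('wrist')
for P in([590,259,109],[610,120,146],[590,259,79]): print(proj(P,c))"
```

```text
[589.62433653 258.41875693 268.61855747] [-3.14064574e+00 -1.58554613e-03  2.84577240e+00]
[324.58418884 174.51199586]
[213.54848333 232.81695343]
[324.57592881 169.38077956]
```

View pics/w1.png

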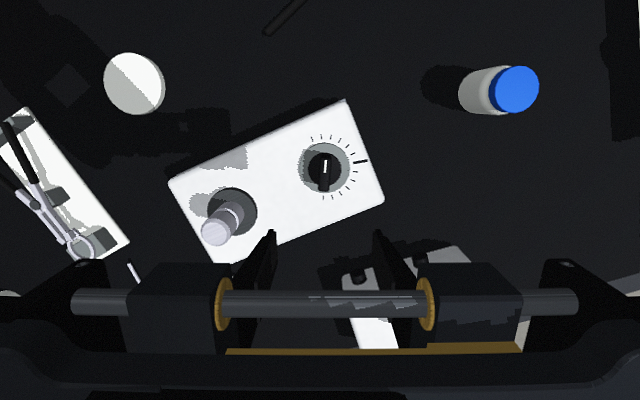

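Dial at about (325,168), its white line vertical around (325,160–173), so the bar lies nearly along tool x. Long mark at (361,161). I'll enlarge it once to get the angles.

```bash
python3 -c "
import cv2
im=cv2.imread('pics/w1_raw.png')
a=cv2.resize(im[120:220,280:390],None,fx=5,fy=5,interpolation=cv2.INTER_CUBIC)
cv2.imwrite('pics/w1b.png',a)"
```

```text
(no output)
```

View pics/w1b.png

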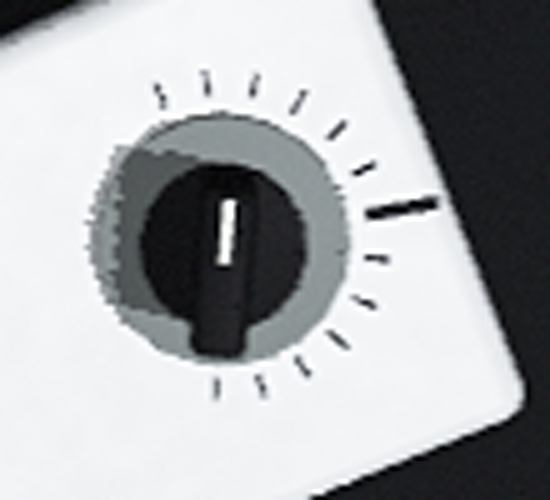

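Run:
```python
from h import *
np.set_printoptions(precision=3,suppress=True)
c=dict(np.load("pics/w1.npz"))
f=lambda x,y,z:onz((280+(x+.5)/5-.5,120+(y+.5)/5-.5),c,z)
a,b=f(231,198,109),f(224,264,109);bars=f(235,170,109),f(218,352,109)
print("line",a,b,"ang",np.arctan2(*(a-b)[1::-1]));d=bars[0]-bars[1];print("bar",bars,np.linalg.norm(d),np.arctan2(d[1],d[0]))
m=[f(x,y,65) for x,y in((368,212),(437,202))];d=m[1]-m[0];print("mark",m,np.arctan2(d[1],d[0]))
t0,t12=f(160,95,65),f(217,388,65)
t=[f(x,y,65)[:2] for x,y in((160,95),(207,83),(254,85),(300,102),(337,130),(365,168),(377,259),(364,303),(340,340),(302,367),(262,386),(217,388))]
t=np.array(t);A=np.c_[2*t,np.ones(len(t))];s=np.linalg.lstsq(A,(t**2).sum(1),rcond=None)[0];cc=s[:2];print("centre",cc)
q=t-cc;v=np.array([0,1,2,3,4,5,7,8,9,10,11,12])*.3
print("ang+v",np.unwrap(np.arctan2(q[:,1],q[:,0]))+v)
b2=[f(x,y,65)[:2] for x,y in((0,0),)]
st=[f((x-280)*5,(y-120)*5,146) for x,y in((215,232),)];print("stub",st, tri((215,232),c,(230+470/4,170+230/4),camera_info("scene")))
```

```text
line [573.741 267.712 109.   ] [588.479 261.562 109.   ] ang 2.7462904246736257
bar (array([567.663, 270.508, 109.   ]), array([608.934, 253.898, 109.   ])) 44.48725695159401 2.7589621130429065
mark [array([595.201, 299.418,  65.   ]), array([597.861, 317.625,  65.   ])] 1.4257544874150154
centre [591.413 260.678]
ang+v [-3.024 -3.028 -3.022 -3.031 -3.025 -3.026 -3.03  -3.033 -3.024 -3.031
 -3.024 -3.021]
stub [array([610.556, 123.976, 146.   ])] [611.636 123.82  144.61 ]
```

Value now is about 0.5, with the dial axis near (590.5, 261) and drive yaw 0.115. Next I grip the bar.

Request:
{"op": "move_arm", "data": {"commands": [[[0.1,0.3,-4],[0,0,-5.2],0.6],[[0,0,-5],[0,0,0],0.6],[[0,0,-5],[0,0,0],0.6],[[0,0,-2.5],[0,0,0],0.6],[[0,0,-2],[0,0,0],0.6],[[0,0,0],[0,0,0],0.0],[[0,0,0],[0,0,0],0.0],[[0,0,0],[0,0,0],0.0],[[0,0,0],[0,0,0],0.0],[[0,0,0],[0,0,0],0.0]]}}

```text
t: 3.45
eef_pos: [590.7, 259.7, 86.2]
tcp_rot: [3.141, 0.001, 2.752]
ft_force: [-0.5, 0.1, 0.6]
opening: 0.237
grip_force: 0.0
```

Request:
{"op": "move_arm", "data": {"commands": [[[0,0,0],[0,0,0],0.0],[[0,0,0],[0,0,0],0.0],[[0,0,0],[0,0,0],0.0],[[0,0,0],[0,0,0],0.0],[[0,0,0],[0,0,0],0.0]]}}

```text
t: 3.95
eef_pos: [590.4, 259.7, 85.1]
tcp_rot: [3.142, -0.0, 2.752]
ft_force: [0.4, -0.2, 0.3]
opening: 0.007
grip_force: 0.0
```

Shut on nothing, so I take a look.

```bash
python3 look.py w2 200 120 240 160 3;python3 -c "
from h import *
c=camera_info('wrist')
for P in([590.4,259.7,85],[590.4,261,109],[590.4,259.7,104]): print(proj(P,c))
im=read_camera('scene'); cv2.imwrite('pics/s2.png',im)"
```

```text
[590.40865709 259.67755446  85.14694985] [ 3.14153622e+00 -3.33090158e-05  2.75234198e+00]
[323.62760214 224.09829483]
[325.47009546 237.59393555]
[323.58039686 235.08476446]
```

View pics/w2.png

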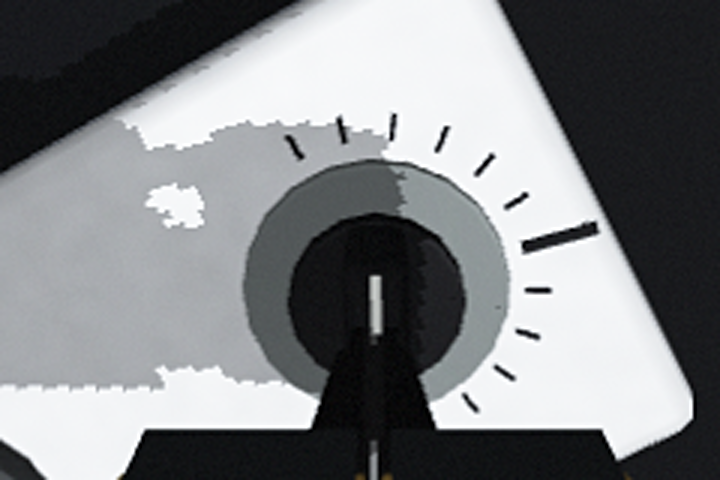

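Run:
```python
from h import *
a,b=dict(np.load("pics/w1.npz")),dict(np.load("pics/w2.npz"))
g=lambda x,y:(280+(x+.5)/5-.5,120+(y+.5)/5-.5)
k=lambda x,y:(200+(x+.5)/3-.5,120+(y+.5)/3-.5)
print("line tip",tri(g(231,198),a,k(376,275),b))
print("long mark in/out",tri(g(368,212),a,k(523,246),b),tri(g(437,202),a,k(598,228),b))
print(state()["opening"],state()["grip_force"])
im=cv2.imread("pics/s2.png");cv2.imwrite("pics/s2b.png",cv2.resize(im[160:290,330:490],None,fx=4,fy=4,interpolation=cv2.INTER_CUBIC))
```

```text
line tip [573.34700306 267.74793605 111.13163237]
long mark in/out [594.81003667 299.07383458  66.88131857] [597.34186003 317.54979191  67.34961266]
0.004317330168854237 0.0
```

View pics/s2b.png

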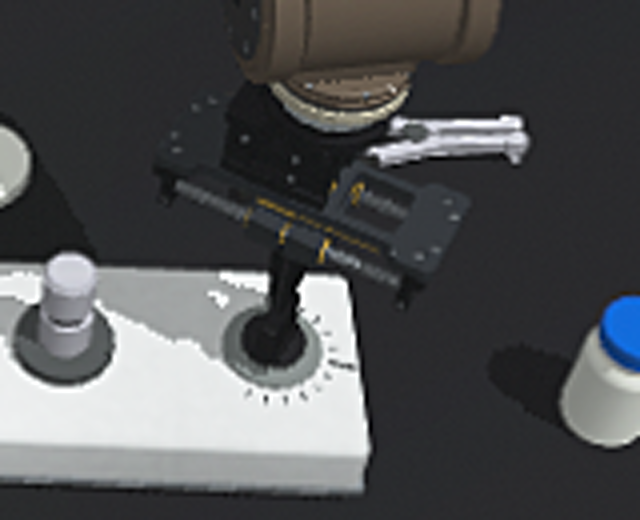

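The fingers look to be at the bar, yet they read shut with no force. I turn a little and check whether the dial follows.

Request:
{"op": "move_arm", "data": {"commands": [[[0,0,0],[0,0,-8],0.0],[[0,0,0],[0,0,-8],0.0],[[0,0,0],[0,0,0],0.0]]}}

```text
t: 4.35
eef_pos: [590.4, 259.7, 85.1]
tcp_rot: [3.142, -0.0, 2.471]
ft_force: [-0.1, 0.1, 0.7]
opening: 0.006
grip_force: 0.0
```

```bash
python3 look.py w3 200 120 240 160 3; python3 -c "
from cell import state;print(state()['moment'],state()['ft_force'])"
```

```text
[590.39875504 259.67502575  85.14472482] [ 3.14154813e+00 -3.90583912e-05  2.47602109e+00]
[ 0.08640615 -0.15932959  0.02189056] [ 0.06378785 -0.83137032  0.3333755 ]
```

View pics/w3.png

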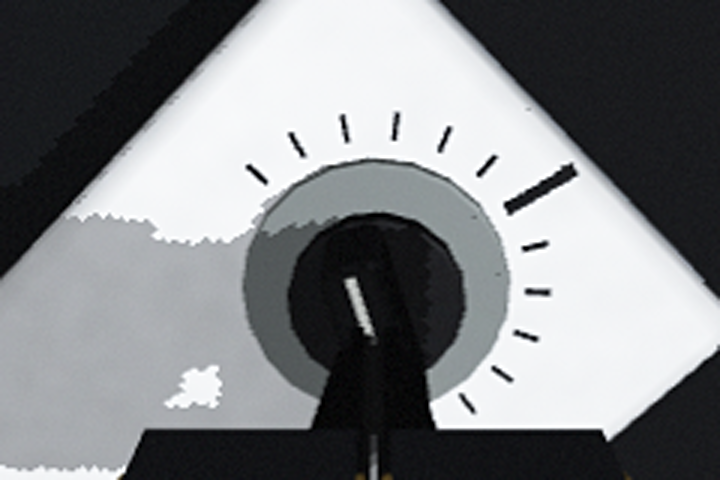

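The dial did not follow: its line stayed put relative to the ticks while the tool turned. The fingertips also show in front of the bar top, so they seem to have closed above it. I reopen wide enough to clear the disc, go 10 mm lower and close again. The opening at which they stop (bar 0.15, disc 0.46) will show the true height.

Request:
{"op": "move_arm", "data": {"commands": [[[0,0,0],[0,0,8],0.7],[[0,0,0],[0,0,8],0.7],[[0,0,0],[0,0,0],0.7],[[0,0,0],[0,0,0],0.7],[[0,0,0],[0,0,0],0.7],[[0,0,0],[0,0,0],0.7],[[0,0,0],[0,0,0],0.7],[[0,0,0],[0,0,0],0.7],[[0,0,0],[0,0,0],0.7]]}}

```text
t: 5.3
eef_pos: [590.4, 259.7, 85.2]
tcp_rot: [3.141, -0.0, 2.752]
ft_force: [-1.2, -0.5, -0.7]
opening: 0.679
grip_force: 0.0
```

Request:
{"op": "move_arm", "data": {"commands": [[[0,0,-0.5],[0,0,0],0.7],[[0,0,-0.5],[0,0,0],0.7],[[0,0,0],[0,0,0],0.0],[[0,0,0],[0,0,0],0.0],[[0,0,0],[0,0,0],0.0],[[0,0,0],[0,0,0],0.0],[[0,0,0],[0,0,0],0.0],[[0,0,0],[0,0,0],0.0],[[0,0,0],[0,0,0],0.0],[[0,0,0],[0,0,0],0.0]]}}

```text
t: 6.3
eef_pos: [590.5, 259.7, 75.2]
tcp_rot: [3.141, 0.0, 2.752]
ft_force: [0.1, -0.1, 0.2]
opening: 0.081
grip_force: 0.0
```

Run:
```python
from h import *
np.set_printoptions(precision=1,suppress=True,linewidth=250)
im=read_camera("wrist");c=camera_info("wrist");print(state()["opening"],state()["ft_force"])
cv2.imwrite("pics/w4_raw.png",im)
for n,P in(("tcp",[590.5,259.7,75]),("tcp front",[590.5-9.3,259.7+3.8,75]),("bar c top",[590.5,260.7,109]),("bar front",[571,268.5,109]),("bar back",[610,252.5,109])): print(n,proj(P,c))
for f in("w2_raw","w4_raw"):
    g=cv2.cvtColor(cv2.imread(f"pics/{f}.png"),cv2.COLOR_BGR2GRAY)
    print(f);print(g[190:268:3,300:350:2])
print(camera_info("wrist")["cam_to_world"])
```

```text
0.04340022224042903 [-0.3 -0.6 -0.2]
tcp [323.7 224.2]
tcp front [323.6 210.7]
bar c top [325.1 244.8]
bar front [324.8 211.8]
bar back [324.8 275.7]
w2_raw
[[ 85  88  88  86  88  86  88  87  86  87  90  88  79  91  91  87  82 153 151 150 149 149 149 149 148]
 [ 86  85  89  86  87  88  71  20   5  10   7   7  14  16  14   8   4   4  17 130 153 151 149 149 150]
 [ 87  88  88  88  72   6  14  27  16  10  11  11  13   7  10   6  10  18  23  15   5  74 155 149 150]
 [ 87  88  31   8  19  24  15  17   8  13   5  14  15  13  11   9   6  10  17  18  19  23  13  37 154]
 [ 90  30  17  23  18  16  19  17  17  11   8   8  14  11  13  14   9  11  18  18  24  32  37  40  38]
 [ 31  19  19  17  17  19  19  16  12  10  14  11  15   9  11   8  11   9  17  18  19  35  32  37  40]
 [ 16  20  19  21  18  17  18  16  11  13  11  13  11  12  13  11  14  10  15  17  19  34  35  33  35]
 [ 19  22  18  19  14  18  18  17  15  16  16  12  50  39  16  13  14  13  15  21  24  32  32  34  33]
 [ 20  19  19  20  21  17  20  14  15  20  17  10 195 154  13  19  14  13  16  15  19  36  34  34  31]
 [ 20  22  19  2
[... 3830 characters left out ...]
 9  15   8  18  20  23  22  18  15  17  14  18   5   8  10   6   9   9  40]
 [  4   6   4   8   7  10   8  10  17  17  24  20  20  21  20  18  15  13  10  12   9   7   9  12   2]
 [  8   9  10   6  11   4  10  14  15  19  19  20  17  21  20  16  16  14   8   9  10  10   9   6  10]
 [  7  10  10   9   7   9  12  16  12  20  24  19  19  17  22  19  15  15  13   6  10   9   6  13  14]
 [ 11   9   9   9   4   7   9  16  13  14  20  18  23  18  20  16  15  11  14   7   8   7  12   9  12]
 [ 21  19  14  17  10   8  10  18  14  17  21  19  22  16  21  17  15  14  13   4   6  16  16  21  17]]
[[  0.4   0.9   0.3 514.5]
 [  0.9  -0.4  -0.1 291.3]
 [ -0.    0.3  -1.  279.4]
 [  0.    0.    0.    1. ]]
```

Run:
```python
from h import *
g=cv2.cvtColor(cv2.imread("pics/w1_raw.png"),cv2.COLOR_BGR2GRAY)
np.set_printoptions(linewidth=250)
print(g[222:262:2,262:290]);print(g[222:262:2,364:392])
c=dict(np.load("pics/w1.npz"));T=c["cam_to_world"]
from scipy.spatial.transform import Rotation as R
Rt=R.from_euler("xyz",[-3.1406,-.0016,2.8458]).as_matrix()
o=Rt.T@(T[:3,3]-[589.6,258.4,268.6]);print("cam in tool",o)
for u,v in((324,200),(324,230),(324,260),(324,300),(324,350)):
    d=Rt.T@ray((u,v),c)[1]; print(v,"x=0 at tool z",o[2]-d[2]/d[0]*o[0])
print(state()["opening"])
```

```text
[[244 245 244 243 243 243 243 242 243 243 243 244 243 243 243 243 242 243 244 244 245 244 244 244 244 244 243 242]
 [244 244 244 243 242 244 243 242 243 243 243 243 243 244 244 244 243 244 244 244 245 244 244 243 245 244 244 243]
 [244 244 243 243 242 242 243 242 243 244 243 243 243 244 243 244 244 243 244 244 243 243 243 243 242 244 243 243]
 [245 244 244 243 244 245 248 253 255 255 255 251 246 244 243 243 243 243 243 242 242 242 242 242 242 243 242 242]
 [245 244 244 244 248 242  99   0   0   3   0 114 233 250 246 244 243 243 243 242 242 242 242 243 243 243 242 242]
 [245 245 244 247 247 173   0   7   5  12   6   6   3  19 173 250 245 244 243 242 242 243 243 244 244 244 244 243]
 [245 247 249 247 168   0  10   5   5  10  15  15  14   4 167 253 245 243 243 243 244 244 244 244 244 244 244 244]
 [237 119 102   0   3   3   3   9   8   8  15  19  16   2 169 253 245 244 244 244 244 243 243 243 243 244 243 243]
 [  0   5   8   3  11   8   6   7  13  17  14  12  16   6 170 254 245 244 244 244 245 244 244 243 243 240 238 236]
 [ 10  12   9  10   9  10  11   6  10  12  17  17  17  11 117 232
[... 2502 characters left out ...]
 9]
 [30 26 29 24 30 28 26 22 12 14 15 15 15 14 14 12  7 13 17 13 10  8  7 13  8  6  8 10]
 [26 29 24 32 25 19 13 13 14 13 16 15 12 14 14 13 13 17 15 14  9  5  7  8 11  7 11  6]
 [15 16 15 13 15 10 10 17 14 14 16 13 14 15 17 14 15 15 15 16  9  9 11  6 11  9  9 11]
 [15 15 17 13 14 13 13 15 14 16 14 13 17 11 15 11 11 12 16 14 16 15 11  9 11  6 10 10]
 [15 17 16  9 18 15 14 17 13 12 15 16 15 15 15 14 15 18 15 16 14 11  9 11  9 13  5  1]]
cam in tool [  81.84385617    1.94651796 -203.98233518]
200 x=0 at tool z 55.60057322338179
230 x=0 at tool z -11.220608384029106
260 x=0 at tool z -52.71135055049666
300 x=0 at tool z -88.5819689722603
350 x=0 at tool z -117.32270836786007
0.04340022224042903
```

In the wrist view the inner finger faces are 95 px apart at 57 mm opening. That puts the tips about 32 mm higher than the reported TCP, which agrees with the fingers closing above the bar. I open, go down another 9 mm (safe either way) and close again.

Request:
{"op": "move_arm", "data": {"commands": [[[0,0.1,0],[0,0,0],0.7],[[0,0,0],[0,0,0],0.7],[[0,0,0],[0,0,0],0.7],[[0,0,0],[0,0,0],0.7],[[0,0,0],[0,0,0],0.7],[[0,0,0],[0,0,0],0.7],[[0,0,0],[0,0,0],0.7],[[0,0,0],[0,0,0],0.7],[[0,0,-0.5],[0,0,0],0.7],[[0,0,-0.4],[0,0,0],0.7]]}}

```text
t: 7.35
eef_pos: [590.4, 260.6, 65.7]
tcp_rot: [3.142, -0.0, 2.752]
ft_force: [-0.4, -0.1, 0.8]
opening: 0.701
grip_force: 0.0
```

Request:
{"op": "move_arm", "data": {"commands": [[[0,0,0],[0,0,0],0.0],[[0,0,0],[0,0,0],0.0],[[0,0,0],[0,0,0],0.0],[[0,0,0],[0,0,0],0.0],[[0,0,0],[0,0,0],0.0],[[0,0,0],[0,0,0],0.0],[[0,0,0],[0,0,0],0.0],[[0,0,0],[0,0,0],0.0],[[0,0,0],[0,0,0],0.0],[[0,0,0],[0,0,0],0.0]]}}

```text
t: 8.35
eef_pos: [590.4, 260.6, 66.2]
tcp_rot: [-3.142, -0.0, 2.752]
ft_force: [-0.4, -0.1, 1.5]
opening: 0.144
grip_force: 29.9
```

The bar is gripped (0.144, 30 N). Turning 74° clockwise.

Request:
{"op": "move_arm", "data": {"commands": [[[0,0,0],[0,0,-8.25],0.0],[[0,0,0],[0,0,-8.25],0.0],[[0,0,0],[0,0,-8.25],0.0],[[0,0,0],[0,0,-8.25],0.0],[[0,0,0],[0,0,-8.25],0.0],[[0,0,0],[0,0,-8.25],0.0],[[0,0,0],[0,0,-8.25],0.0],[[0,0,0],[0,0,-8.25],0.0],[[0,0,0],[0,0,-8.25],0.0],[[0,0,0],[0,0,0],0.0]]}}

```text
t: 9.35
eef_pos: [590.6, 260.7, 66.2]
tcp_rot: [3.141, -0.0, 1.454]
ft_force: [0.5, -0.5, 0.4]
opening: 0.144
grip_force: 29.9
```

Request:
{"op": "move_arm", "data": {"commands": [[[0,0,0],[0,0,0],0.0],[[0,0,0],[0,0,0],0.9],[[0,0,0],[0,0,0],0.9],[[0,0,0],[0,0,0],0.9],[[0,0,0],[0,0,0],0.9],[[0,0,3],[0,0,0],0.9],[[0,0,5],[0,0,0],0.9],[[0,0,5],[0,0,0],0.9]]}}

```text
t: 10.15
eef_pos: [590.0, 260.5, 197.2]
tcp_rot: [-3.14, 0.001, 1.457]
ft_force: [0.5, 0.6, 0.4]
opening: 0.678
grip_force: 0.0
```

Run:
```python
from h import *
np.set_printoptions(precision=2,suppress=True,linewidth=250)
c=camera_info("wrist");im=read_camera("wrist");cv2.imwrite("pics/w5_raw.png",im);np.savez("pics/w5.npz",**c);print(state()["eef_pos"],state()["tcp_rot"])
g=cv2.cvtColor(im,cv2.COLOR_BGR2GRAY);p=proj([590.5,261,109],c);print(p)
x0,y0=int(p[0])-16,int(p[1])-22
sub=g[y0:y0+40,x0:x0+34]
n,l,s,cen=cv2.connectedComponentsWithStats((sub>60).astype(np.uint8))
for i in range(1,n):
    if 8<s[i,4]<200:
        q=np.argwhere(l==i)[:,::-1]+[x0,y0]; w=np.array([onz(k,c,109)[:2] for k in q]);m=w.mean(0);V=np.linalg.svd(w-m)[2][0]
        a=np.arctan2(V[1],V[0]);print(s[i],m,"dir",a,a+np.pi,"from axis",m-[590.5,261],"value",(3.257-a)%np.pi)
```

```text
[592.87 261.62 206.61] [ 3.13 -0.    1.46]
[323.92 190.68]
[ 0  0  4  6 14] [577.69 283.47] dir -2.091258451283597 1.0503342023061961 from axis [-12.81  22.47] value 2.2066657976938036
[16  4  4 17 54] [592.61 271.71] dir -1.6455029029814787 1.4960897506083144 from axis [ 2.11 10.71] value 1.760910249391686
[  0  24  12  16 120] [576.97 250.8 ] dir -1.0376346605829336 2.1039579930068593 from axis [-13.53 -10.2 ] value 1.1530420069931404
[25 27  9 13 82] [601.49 247.29] dir -2.1725354613076804 0.9690571922821127 from axis [ 10.99 -13.71] value 2.2879428077178874
```

The dial is at about 1.78. Next, above the pliers.

Request:
{"op": "move_arm", "data": {"commands": [[[-1.3,-4.3,0],[0,0,-7.2],1.0],[[-1.3,-4.3,0],[0,0,-7.2],1.0],[[-1.3,-4.3,0],[0,0,-7.2],1.0],[[-1.3,-4.3,0],[0,0,-7.2],1.0],[[-1.3,-4.3,0],[0,0,-7.2],1.0],[[-1.3,-4.3,0],[0,0,-7.2],1.0],[[-1.3,-4.3,0],[0,0,-7.2],1.0],[[-1.3,-4.3,0],[0,0,-7.2],1.0],[[-1.3,-4.3,0],[0,0,-7.2],1.0],[[-1.3,-4.3,0],[0,0,-7.6],1.0]]}}

```text
t: 11.2
eef_pos: [459.6, -170.9, 196.2]
tcp_rot: [3.141, -0.0, 0.188]
ft_force: [1.4, -0.2, 0.4]
opening: 1.001
grip_force: 0.0
```

Request:
{"op": "move_arm", "data": {"commands": [[[0,0,0],[0,0,0],1.0],[[0,0,0],[0,0,0],1.0]]}}

```text
t: 11.4
eef_pos: [460.1, -170.0, 196.0]
tcp_rot: [-3.142, -0.0, 0.192]
ft_force: [0.1, 0.4, -0.3]
opening: 1.0
grip_force: 0.0
```

```bash
python3 look.py w6 100 0 440 300 1
python3 - <<'E'
import cv2
im=cv2.imread("pics/w6_raw.png");cv2.imwrite("pics/w6.png",cv2.resize(im[0:290,180:500],None,fx=2,fy=2,interpolation=cv2.INTER_CUBIC))
E
```

```text
[ 460.38589457 -169.16017628  196.08979449] [-3.14148767e+00 -8.60135861e-05  1.93398542e-01]
```

View pics/w6.png

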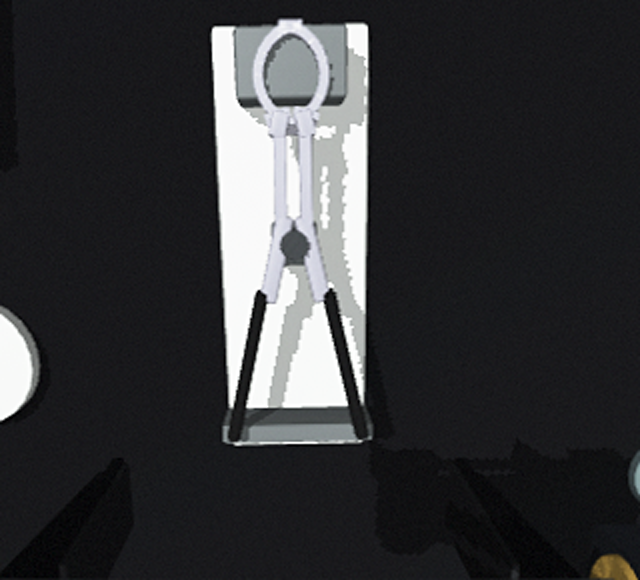

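The picture shows the pliers almost aligned with the tool: pivot (295,243), clip centre (290,72), handle rear ends (236,435) and (360,435).

Run:
```python
from h import *
np.set_printoptions(precision=1,suppress=True)
c=dict(np.load("pics/w6.npz"));k=lambda x,y:(180+(x+.5)/2-.5,(y+.5)/2-.5)
ct,cs=camera_info("top"),camera_info("scene")
t=lambda x,y:(225+(x+.5)/4-.5,125+(y+.5)/4-.5)
print("tri pivot",tri(k(295,243),c,t(655,257),ct),"clip",tri(k(290,72),c,t(634,142),ct))
P=onz(k(295,243),c,56);C=onz(k(290,72),c,43.5);H=onz(k(298,435),c,56);e=[onz(k(x,435),c,56) for x in(230,367)]
F=onz(k(296.5,293),c,56)
print(P,C,H,F,np.linalg.norm(C-P),np.linalg.norm(H-P),np.linalg.norm(F-P),np.linalg.norm(e[0]-e[1]))
for a,b in((H,P),(P,C),(H,C),(F,C)): d=b-a;print(np.arctan2(d[1],d[0]))
T=c["cam_to_world"];print(T)
```

```text
tri pivot [ 521.1 -163.8   19.3] clip [ 603.8 -143.4   60.2]
[ 524.1 -161.2   56. ] [ 608.7 -142.1   43.5] [ 416.  -184.1   56. ] [ 497.8 -167.2   56. ] 87.68054362166603 110.47161646975776 26.940007307199767 80.92236843945797
0.2095014799266894
0.22191579605820302
0.21496326997162055
0.22243025299358282
[[   0.2   -0.9   -0.3  542.7]
 [  -1.    -0.2   -0.1 -154.1]
 [  -0.     0.3   -1.   400.3]
 [   0.     0.     0.     1. ]]
```

Pliers yaw is about 0.215 and the pivot about (522,-161). Going down with the fingers astride the handles, 56 mm behind the pivot.

Request:
{"op": "move_arm", "data": {"commands": [[[0.7,-0.4,-3],[0,0,1.3],1.0],[[0,0,-5],[0,0,0],1.0],[[0,0,-5],[0,0,0],1.0],[[0,0,-3],[0,0,0],1.0],[[0,0,-2],[0,0,0],1.0],[[0,0,-1],[0,0,0],1.0],[[0,0,-0.9],[0,0,0],1.0],[[0,0,0],[0,0,0],1.0]]}}

```text
t: 12.25
eef_pos: [467.6, -172.8, -3.1]
tcp_rot: [-3.141, 0.0, 0.217]
ft_force: [0.7, 0.7, 0.4]
opening: 1.0
grip_force: 0.0
```

Request:
{"op": "move_arm", "data": {"commands": [[[0,0,0],[0,0,0],0.0],[[0,0,0],[0,0,0],0.0],[[0,0,0],[0,0,0],0.0],[[0,0,0],[0,0,0],0.0],[[0,0,0],[0,0,0],0.0],[[0,0,0],[0,0,0],0.0],[[0,0,0],[0,0,0],0.0],[[0,0,0],[0,0,0],0.0],[[0,0,0],[0,0,0],0.0],[[0,0,0],[0,0,0],0.0]]}}

```text
t: 13.25
eef_pos: [467.4, -173.3, -2.7]
tcp_rot: [3.141, 0.0, 0.215]
ft_force: [-2.7, 0.0, 5.4]
opening: 0.3
grip_force: 30.0
```

Request:
{"op": "move_arm", "data": {"commands": [[[0,0,0],[0,0,0],0.0],[[0,0,0],[0,0,0],0.0],[[0,0,0],[0,0,0],0.0],[[0,0,0],[0,0,0],0.0],[[0,0,0],[0,0,0],0.0]]}}

```text
t: 13.75
eef_pos: [467.4, -173.3, -2.7]
tcp_rot: [3.141, -0.0, 0.215]
ft_force: [-2.7, 0.1, 4.5]
opening: 0.296
grip_force: 30.0
```

Squeezed to the stop (28 mm, 30 N). Lifting gently.

Request:
{"op": "move_arm", "data": {"commands": [[[0,0,0.5],[0,0,0],0.0],[[0,0,1],[0,0,0],0.0],[[0,0,1.5],[0,0,0],0.0],[[0,0,2],[0,0,0],0.0],[[0,0,2],[0,0,0],0.0],[[0,0,2],[0,0,0],0.0],[[0,0,2],[0,0,0],0.0],[[0,0,1.5],[0,0,0],0.0],[[0,0,0.5],[0,0,0],0.0],[[0,0,0],[0,0,0],0.0]]}}

```text
t: 14.75
eef_pos: [467.6, -173.4, 127.8]
tcp_rot: [3.141, -0.001, 0.216]
ft_force: [0.2, 0.2, -2.0]
opening: 0.301
grip_force: 30.0
```

```bash
cat > ck.py <<'E'
from h import *
import sys
np.set_printoptions(precision=1,suppress=True,linewidth=220)
n=sys.argv[1]
s=state();print(s["eef_pos"],s["tcp_rot"],s["ft_force"],s["opening"],s["grip_force"],s["moment"])
c=camera_info("wrist");im=read_camera("wrist");np.savez(f"pics/{n}.npz",**c);cv2.imwrite(f"pics/{n}_raw.png",im)
for k in("scene","top"): cv2.imwrite(f"pics/{n}_{k}.png",read_camera(k))
E
python3 ck.py l1
python3 - <<'E'
from h import *
np.set_printoptions(precision=1,suppress=True)
c=dict(np.load("pics/l1.npz"))
# expected (no droop): pivot z=183.5, clip z 174.5 at 79 ahead
u=np.array([np.cos(.215),np.sin(.215),0]);G=np.array([467.4,-173.3,180]);pv=G+56*u
n=[-u[1],u[0],0];n=np.array(n)
for nm,P in(("pivot top",pv+[0,0,6]),("clip c",pv+79*u+[0,0,-6.5]),("clip far out",pv+105.5*u+[0,0,-6.5]),("clip far in",pv+100.5*u+[0,0,-6.5]),("clip near in",pv+57.5*u+[0,0,-6.5]),("L",pv+79*u+26.5*n+[0,0,-6.5]),("R",pv+79*u-26.5*n+[0,0,-6.5])): print(nm,proj(P,c))
g=cv2.cvtColor(cv2.imread("pics/l1_raw.png"),cv2.COLOR_BGR2GRAY)
np.set_printoptions(linewidth=400)
print(g[0:200:4,264:390:4])
E
```

```text
[ 467.6 -173.4  127.8] [ 3.1 -0.   0.2] [ 0.2  0.2 -2. ] 0.300795311894244 29.97986912727356 [-0.   0.1 -0. ]
pivot top [323.8 164.1]
clip c [323.7 -14.8]
clip far out [323.6 -83.2]
clip far in [323.6 -69.9]
clip near in [323.7  37.1]
L [264.6 -14.4]
R [382.7 -14.5]
[[ 15 232 227 ...  67  25  24]
 [231 227 225 ... 214 140  24]
 [231 225 221 ... 213 140  23]
 ...
 [ 24  23  22 ...  24  25  15]
 [ 25  23  24 ...  23  24  14]
 [ 22  27  26 ...  24  18  14]]
```

Held (-2 N on the wrist). Halfway to the stub, over the dark bench, I measure where the clip really hangs.

Request:
{"op": "move_arm", "data": {"commands": [[[0,0.7,0.3],[0,0,0],0.0],[[0.1,1.6,0.3],[0,0,0],0.0],[[0.1,2,0.4],[0,0,0],0.0],[[0.1,2,0],[0,0,0],0.0],[[0.1,2,0],[0,0,0],0.0],[[0.1,2,0],[0,0,0],0.0],[[0.1,1.6,0],[0,0,0],0.0],[[0,1.1,0],[0,0,0],0.0],[[0,0.5,0],[0,0,0],0.0],[[0,0,0],[0,0,0],0.0]]}}

```text
t: 15.9
eef_pos: [473.3, -37.9, 137.0]
tcp_rot: [-3.142, 0.0, 0.216]
ft_force: [-0.3, 0.0, -1.4]
opening: 0.298
grip_force: 30.0
```

```bash
python3 ck.py l2
cat > fit.py <<'E'
from h import *
import sys
from scipy.optimize import differential_evolution
np.set_printoptions(precision=1,suppress=True)
n=sys.argv[1];x0,y0,z0,psi=map(float,sys.argv[2:6])
cams=[(camera_info(k),cv2.cvtColor(cv2.imread(f"pics/{n}_{k}.png"),cv2.COLOR_BGR2GRAY).astype(np.float32)) for k in("scene","top")]
th=np.linspace(-2.5,2.5,50)
def ring(p,r):
    x,y,z,t=p;u=np.array([np.cos(psi)*np.cos(t),np.sin(psi)*np.cos(t),-np.sin(t)]);v=np.array([-np.sin(psi),np.cos(psi),0])
    return np.array([x,y,z])+r*(np.cos(th)[:,None]*u+np.sin(th)[:,None]*v)
def samp(P,c,g):
    T=c["cam_to_world"];q=(P-T[:3,3])@T[:3,:3];s=q[:,:2]/q[:,2:];s=s*(1+c["k1"]*(s**2).sum(1))[:,None];uv=(s@c["K"][:2,:2].T+c["K"][:2,2]).astype(np.float32)
    return cv2.remap(g,uv[:,:1],uv[:,1:],cv2.INTER_LINEAR).ravel()
def cost(p,cs=cams):
    return -sum((samp(ring(p,24),c,g)-.5*samp(ring(p,17),c,g)-.5*samp(ring(p,31),c,g)).mean() for c,g in cs)
if __name__=="__main__":
    b=[(x0-20,x0+20),(y0-15,y0+15),(z0-35,z0+20),(-.25,.25)]
    for cs,nm in((cams,"both"),(cams[:1],"scene"),(cams[1:],"top")):
        r=differential_evolution(cost,b if nm=="both" else [*b[:2],(z-.01,z+.01),(t-.01,t+.01)],args=(cs,),seed=1,maxiter=150);print(nm,r.x[:3],r.x[3].round(3),r.fun)
        if nm=="both": z,t=r.x[2:]
E
python3 fit.py l2 605 -12 175 .215
```

```text
[473.3 -37.9 137. ] [-3.1  0.   0.2] [-0.3  0.  -1.4] 0.2979657809254561 29.97967690229416 [-0.   0.1  0. ]
both [607.3  -8.3 177.5] 0.022 -236.99766540527344
scene [607.3  -6.5 177.5] 0.012 -159.29148864746094
top [607.2 -11.2 177.5] 0.022 -141.2638397216797
```

The fit puts the clip at (607.3, -8.3, 177.5) with a droop of only 0.02 rad. I locate the stub in the same two cameras, so that their biases cancel.

```bash
cat > stub.py <<'E'
import sys; sys.argv=["","l2","0","0","0","0"]
from fit import *
th[:]=np.linspace(-3.1,3.1,50)
for nm,k in(("scene",0),("top",1)):
    c=camera_info(nm);g=cv2.cvtColor(cv2.imread(f"pics/{nm}0.png"),cv2.COLOR_BGR2GRAY).astype(np.float32)
    def cost(p,lo=14.5,hi=19.5,z=146):
        q=[p[0],p[1],z,0]; return -(np.minimum(samp(ring(q,lo),c,g)-samp(ring(q,hi),c,g),60)).mean()
    for z in(144.5,146):
        r=differential_evolution(cost,[(595,625),(105,138)],args=(14.5,19.5,z),seed=1);print(nm,z,r.x,r.fun)
    def cg(p):  # groove: dark band; collar circle top z=77 r=34 dark vs white housing
        q=[p[0],p[1],77,0];return -(np.clip(samp(ring(q,37.5),c,g)-samp(ring(q,31),c,g),0,80)).mean()
    r=differential_evolution(cg,[(595,625),(105,138)],seed=1);print(nm,"collar",r.x,r.fun)
E
python3 stub.py
```

```text
scene 144.5 [612.7 127.1] -36.14861297607422
scene 146 [614.1 127.2] -36.027400970458984
scene collar [615.7 123.3] -68.40756225585938
top 144.5 [607.4 119. ] -28.124317169189453
top 146 [606.9 118.9] -27.938983917236328
top collar [608.8 118.6] -71.54523468017578
```

Everything agrees on the stub axis being at about (611.5,122.1) and the clip offset from the TCP being (134.2,29.6). So the shift is (+4,+130) mm, then 67.5 mm down.

Request:
{"op": "move_arm", "data": {"commands": [[[0,0.7,0],[0,0,0],0.0],[[0.1,1.5,0],[0,0,0],0.0],[[0.1,2,0],[0,0,0],0.0],[[0.1,2,0],[0,0,0],0.0],[[0.1,2,0],[0,0,0],0.0],[[0,2,0],[0,0,0],0.0],[[0,1.5,0],[0,0,0],0.0],[[0,0.9,0],[0,0,0],0.0],[[0,0.4,0],[0,0,0],0.0],[[0,0,0],[0,0,0],0.0]]}}

```text
t: 17.05
eef_pos: [477.4, 91.8, 137.1]
tcp_rot: [3.141, 0.0, 0.216]
ft_force: [-0.8, 0.2, -1.7]
opening: 0.296
grip_force: 30.0
```

```bash
python3 ck.py l3; python3 fit.py l3 611.5 122 177.5 .215
```

```text
[477.4  91.8 137.1] [3.1 0.  0.2] [-0.8  0.2 -1.7] 0.2956907929698989 29.979740381240845 [-0.   0.1 -0. ]
both [616.9 123.9 184.6] -0.077 -149.41290283203125
scene [616.6 123.5 184.6] -0.069 -129.98068237304688
top [615.7 129.4 184.6] -0.087 -28.93448257446289
```

Request:
{"op": "move_arm", "data": {"commands": [[[0,0.06,-0.5],[0,0,0],0.0],[[0,0,-1],[0,0,0],0.0],[[0,0,-1],[0,0,0],0.0],[[0,0,-0.5],[0,0,0],0.0],[[0,0,-0.3],[0,0,0],0.0],[[0,0,-0.3],[0,0,0],0.0],[[0,0,0],[0,0,0],0.0],[[0,0,0],[0,0,0],0.0]]}}

```text
t: 18.0
eef_pos: [477.5, 92.3, 101.3]
tcp_rot: [3.141, -0.0, 0.216]
ft_force: [0.1, 0.3, -2.1]
opening: 0.3
grip_force: 30.0
```

```bash
python3 ck.py l4
python3 - <<'E'
# scene/top: ring position with z,tilt fixed
import sys; sys.argv=["","l4","0","0","0",".215"]
from fit import *
for i,nm in((0,"scene"),(1,"top")):
    r=differential_evolution(lambda p:cost([p[0],p[1],141.5,.022],cams[i:i+1]),[(598,625),(108,136)],seed=1);print(nm,r.x,r.fun)
E
```

```text
[477.5  92.3 101.3] [ 3.1 -0.   0.2] [ 0.1  0.3 -2.1] 0.2999743349748231 29.97934252023697 [0.  0.2 0. ]
scene [609.6 123.9] -52.29281234741211
top [605.2 118.4] -25.8668155670166
```

No contact with the clip already below the stub's top. I nudge +1 mm in x as the cameras suggest, and go down to the groove.

Request:
{"op": "move_arm", "data": {"commands": [[[0.1,0,-0.4],[0,0,0],0.0],[[0,0,-0.5],[0,0,0],0.0],[[0,0,-0.5],[0,0,0],0.0],[[0,0,-0.5],[0,0,0],0.0],[[0,0,0],[0,0,0],0.0]]}}

```text
t: 18.65
eef_pos: [478.1, 92.2, 81.3]
tcp_rot: [-3.141, 0.001, 0.215]
ft_force: [-0.6, -0.7, -1.9]
opening: 0.301
grip_force: 30.0
```

Request:
{"op": "move_arm", "data": {"commands": [[[0,0,-0.4],[0,0,0],0.0],[[0,0,-0.4],[0,0,0],0.0],[[0,0,-0.3],[0,0,0],0.0],[[0,0,-0.2],[0,0,0],0.0],[[0,0,0],[0,0,0],0.0],[[0,0,0],[0,0,0],0.0]]}}

```text
t: 19.25
eef_pos: [478.6, 92.3, 69.2]
tcp_rot: [3.141, -0.0, 0.216]
ft_force: [-1.3, 0.3, -1.6]
opening: 0.296
grip_force: 30.0
```

```bash
python3 ck.py l5
python3 - <<'E'
import sys; sys.argv=["","l5","0","0","0",".215"]
from fit import *
for i,nm in((0,"scene"),(1,"top")):
    r=differential_evolution(lambda p:cost([p[0],p[1],109.7,.022],cams[i:i+1]),[(598,625),(108,136)],seed=1);print(nm,r.x,r.fun)
r=differential_evolution(lambda p:cost([*p,.022]),[(598,625),(108,136),(100,120)],seed=1);print(r.x,r.fun)
# groove height in scene: column profile of the stub in initial picture
c,_=cams[0];g=cv2.cvtColor(cv2.imread("pics/scene0.png"),cv2.COLOR_BGR2GRAY).astype(np.float32)
h=cv2.cvtColor(cv2.imread("pics/l5_scene.png"),cv2.COLOR_BGR2GRAY).astype(np.float32)
d=c["cam_to_world"][:2,3]-[611.5,122];d/=np.linalg.norm(d)
for z in range(90,132,2):
    P=np.array([[611.5+14*d[0],122+14*d[1],z]]);print(z,samp(P,c,g).round(),samp(P,c,h).round(),end="; ")
E
```

```text
[478.6  92.3  69.2] [ 3.1 -0.   0.2] [-1.3  0.3 -1.6] 0.29640609065782275 29.97973322868347 [-0.1  0.1  0. ]
scene [611.4 124.4] -53.014617919921875
top [598.2 116.8] -23.079530715942383
[615.2 122.9 114.5] -58.159324645996094
90 [130.] [145.]; 92 [130.] [175.]; 94 [128.] [198.]; 96 [126.] [216.]; 98 [148.] [219.]; 100 [188.] [216.]; 102 [183.] [186.]; 104 [126.] [124.]; 106 [87.] [83.]; 108 [87.] [85.]; 110 [92.] [91.]; 112 [113.] [113.]; 114 [133.] [134.]; 116 [133.] [133.]; 118 [134.] [133.]; 120 [132.] [132.]; 122 [131.] [132.]; 124 [131.] [132.]; 126 [132.] [132.]; 128 [131.] [131.]; 130 [130.] [130.];
```

Run:
```python
from h import *
F=[]
for _ in range(12): read_camera("top"); s=state(); F.append(np.r_[s["ft_force"],s["moment"],s["eef_pos"]])
print(np.mean(F,0).round(2),np.std(F,0).round(2),s["t"],s["opening"])
```

```text
[-1.6000e-01  3.0000e-02 -1.8300e+00 -2.0000e-02  1.2000e-01  0.0000e+00
  4.7845e+02  9.2270e+01  6.9200e+01] [0.35 0.61 0.51 0.03 0.03 0.03 0.03 0.01 0.04] 20.0 0.2999243634107432
```

Only the weight shows on the wrist, with no side force. Handing in.

```bash
python3 -c "
from cell import env
print(env.job_done())"
```

```text
the job is handed in; nothing more can be done
None
```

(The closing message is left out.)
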